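# Clear a locating fixture and hold a blank in its corner

### The arm

A 6-joint arm with a two-finger parallel gripper is mounted at the origin on the work surface. World frame = base frame: x ahead of the robot, y to its left, z up, the work surface at z = 0. Lengths are in mm, angles in rad, forces in N, time in s.
With the tool pointing down it reaches from about 425 to 925 mm from the base axis. Payload 12.5 kg.
Tool frame: the origin (TCP) lies at the very end of the fingers, on their centre line; the grasp point (between the pads) lies 19 mm behind it; z points along the fingers, y is the line along which they close (so a half turn about z gives the same grasp; the last joint's range is limited). The gripper opens to 85 mm and grips with 20 to 120 N. Pads are 22 mm wide; open, the fingers measure 114 mm over their backs; the gripper's body (76 mm by 85 mm) begins 54 mm behind the grasp point. The pads swing forward as they close: fully open they stand 13 mm farther back than shut.
Start: joints at [-1.422, 0.491, 1.559, -0, 1.092, -0.106], TCP at [157.555, -604.832, 231.327] pointing down, gripper open.
Joint ranges: [-3.1, 3.1], [-0.84, 2.19], [0.05, 2.79], [-1.13, 4.28], [0.06, 2.93], [-2.69, 2.69]. Speed limits (rad/s): [2.22, 2.22, 2.79, 3.14, 3.14, 3.14].

### API

Orientations are given as [roll, pitch, yaw] about the fixed x, y, z axes, in that order (R = Rz(yaw) Ry(pitch) Rx(roll)).
In Python, from cell import monitor, cams, workorder, nets gives the robot as it stands.
- The arm moves only by the shell command python3 -m inch 'ROWS'. ROWS is text: rows parted by semicolons, each of 7 numbers parted by spaces: the shift along the tool's x, y, z in units of 50 mm (1.0 is 50 mm), then the turn, a rotation vector about the tool's x, y, z in degrees, then the closure, from -1 (fully open) to 1 (shut). A call has exactly 5 rows; each row is the pose to reach, as a shift and turn from the pose commanded when the call began, along the tool's axes at that moment; what a row does not reach only later rows make up. A row lasts 1/10 s, in which the tool goes at most 50 mm and 8.59 degrees, less where a joint would pass 70% of its speed; a pose out of reach is approached as far as the arm can. A call with a gripper value outside its range is refused whole. The fingers move at their own pace and stop on an object; the grip force is fixed at half the most. Time passes only in rows, so rows that repeat a pose let the fingers close, or fill a call up. It gives the time, the measured TCP pose, the force, the opening and the grip force at its end, in the units of the state.
- monitor.observe(): the state, without advancing time (a new reading comes with each control period).
- cams.snapshot(name): name is "side" or "top"; returns a dict with "image" (480x640x3 uint8, red, green, blue), "mtx" (3x3 intrinsics, pixels), "R" (3x3) and "t" (3): a world point X has camera coordinates R X + t. Camera axes: x right, y down, z forward; pixel columns grow to the right and rows downward; lengths in mm; the calibration is good to about 2 mm. A picture is of the moment at which its call begins. There is no depth.
- workorder.sign_off(): hands the job in; it is judged then, once.
Trained networks look in a picture, given as the dict that the camera call returned (one of the last four; its "shot" number tells which), for a name from the list of things; names that differ only in an ending like _2 or _b are one class to them, and where a whole thing is asked for, a point or a joint stands for the part that bears it (a point fixed in the world has none). Each returns a list of dicts, best first, with "p" (0 to 1); they miss things now and then, are a little off and sometimes report something else, mostly with a low value. They report only what shows in the picture. A call takes as long as a camera call. They do not tell look-alikes from the thing itself.
- nets.masks_of(name, picture): "region" (480x640 bool, what is visible of it).
- nets.pinpoint(name, picture): "centre" ([x, y, z] in mm, in world coordinates, good to about 4 mm: a listed point, or the origin of a listed thing).
The state is a dict: "t": time; "joint_pos": joint angles; "dq": joint speeds; "effort": joint torques, N m; "ee_pos": TCP position; "tool_rot": TCP orientation; "wrist_force": force on the tool from outside, world axes, zero at the start; "ft_torque": the same for the moment, N m; "width": finger opening in mm; "grasp_force": force on a finger pad.
Only numpy, scipy, OpenCV 4.12 (cv2) and the standard library are available. Lean on these libraries where they do the work, as an engineer would, in place of code of your own. Each camera call takes 0.05 s, during which the arm holds its last target. There are 200 camera calls.

### The job

With the wooden push block, sweep the three metal offcuts off the bed of the dark iron locating fixture into the catch tray at its end, then stand the push block back upright on the bench and let go of it. Then take the aluminium blank, set it flat on the cleared bed and press it firmly home into the corner, flush against both low steel stops at once, and finish there with the gripper still holding and pressing it against both stops. Never touch the offcuts with the fingers, and leave everything else on the bench where it is.

Things in the scene. Friction and masses are not known exactly. Their poses are not given: they have to be found in the camera images.
- fixture: Dark iron locating fixture, fixed to the bench. Origin: on the bench under the centre of its bed; z up. Bed and stops are ground and oiled (friction about 0.2). Flat bed 50 mm above the bench, x -65 to +65, y -90 to +90 mm. Steel stops on its +x and +y edges; a lip 6 mm high, 12 mm thick, outside its -x edge. The -y edge is open and drops into the catch tray.
- stop_back: Low steel stop along the bed's +x edge, 15 mm thick, 195 mm long, standing 12 mm above the bed; its contact face is at fixture x = +65 mm. Origin: centre of its underside, axes as the fixture's.
- stop_side: Low steel stop along the bed's +y edge, 130 mm long, 15 mm thick, standing 12 mm above the bed; its contact face is at fixture y = +90 mm. Origin: centre of its underside, axes as the fixture's.
- corner (a point): The inner corner where both stops' contact faces meet, at bed height (fixture x = +65, y = +90, z = 50 mm). Axes as the fixture's.
- tray (a point): Centre of the inner floor of the open aluminium catch tray, part of the fixture (at fixture x = 0, y = -147.5, z = 12 mm). Inside the tray: fixture x -75 to +75, y -205 to -90 mm; floor 12 mm and walls 45 mm above the bench.
- offcut_round: Short steel round-bar offcut standing on the bed, 26 mm diameter, 20 mm high, about 60 g. Origin: centre of its underside.
- offcut_square: Steel square-bar offcut on the bed, 25 x 25 x 20 mm high, about 50 g. Origin: centre of its underside.
- offcut_angle: Steel L-shaped offcut on the bed, 28 x 28 mm over its legs, legs 10 mm thick, 22 mm high, about 40 g. Origin: underside, middle of the 28 mm square. All three offcuts start, outlines included, within fixture x -60 to +60, y -85 to +37 mm, which leaves room for the push block between them and the +y stop.
- push_block: Wooden push block, upright on the bench: foot 112 (x) x 24 (y) x 35 mm high; on its middle an upright grip 45 (x) x 24 (y) mm, from 35 to 110 mm height. About 160 g. The foot's long faces (-y, +y) sweep; it fits lengthwise between the fixture's lip and +x stop, 9 mm spare at each end. Origin: centre of its underside.
- blank: Rectangular aluminium blank lying on the bench, 72 mm (x) x 50 mm (y) x 46 mm high, about 0.42 kg. Gripped across its 50 mm with the fingertips 20 mm or more above its underside, the fingers clear the 12 mm stops. Origin: centre of its underside.
- bar_stock: Bystander: longer aluminium bar, 140 x 32 x 32 mm, lying along its x. Leave alone. Origin: centre of its underside.
- bearing: Bystander: steel ring 56 mm across, 16 mm high. Leave alone. Origin: centre of its underside.
- oil_can: Bystander: dark can, 66 mm diameter, 110 mm high. Leave alone. Origin: centre of its underside.
- screwdriver: Bystander: screwdriver lying on the bench along its x. Leave alone.
- hammer: Bystander: hammer lying on the bench along its x. Leave alone.
- wrench: Bystander: wrench lying on the bench along its x, beyond the fixture. Leave alone.
- mug: Bystander: white mug, 80 mm diameter, 90 mm high. Leave alone. Origin: centre of its underside.
Things that resemble listed ones, but are neither listed nor needed, are in the scene too. What is meant by the push_block is not orange, and is the larger of those in its own colour. What is shaped like the blank but green is not meant.

How it is judged (in metres and radians):
On the way, in this order (a step that is already met when the one before it is completed fails the run):
1. all three offcuts lie in the catch tray (x of offcut_round in the frame of fixture between -0.08 and 0.08 m and y of offcut_round in the frame of fixture between -0.21 and -0.085 m and z of each of offcut_round, offcut_square, offcut_angle in the frame of fixture below 0.046 m and x of offcut_square in the frame of fixture between -0.08 and 0.08 m and y of offcut_square in the frame of fixture between -0.21 and -0.085 m and x of offcut_angle in the frame of fixture between -0.08 and 0.08 m and y of offcut_angle in the frame of fixture between -0.21 and -0.085 m), for 0.2 s.
2. the push block stands upright on the bench, released (height (world z) of push_block below 0.006 m and angle between push_block's own z axis and vertical below 0.12 rad and contact force between the fingers and push_block below 0.1 N), for 0.2 s.
At the end, for the whole second after the job is handed in: The gripper holds the blank flat on the bed (4 mm, 0.06 rad) in the corner, square within 0.05 rad, pressing each of the two stops with over 2 N; all three offcuts lie in the catch tray; the push block stands upright (0.12 rad) on the bench, released (all of step 1 and all of step 2 and contact force between blank and stop_back above 2 N and contact force between blank and stop_side above 2 N and contact force between the fingers and blank above 2 N and z of blank in the frame of fixture between 0.046 and 0.054 m and angle between blank's own z axis and vertical below 0.06 rad and (angle between the x axis of blank and the x axis of fixture, either way round below 0.05 rad or angle between the x axis of blank and the y axis of fixture, either way round below 0.05 rad) and horizontal distance between blank and corner below 0.048 m and linear speed of blank below 0.02 m/s); the arm keeps its last pose, push and grip.
It fails at once if the fingers touch an offcut (contact force between the fingers and offcut_round above 0.5 N or contact force between the fingers and offcut_square above 0.5 N or contact force between the fingers and offcut_angle above 0.5 N).
It fails at once if a bystander is moved by more than 40 mm (distance of any of bar_stock, bearing, oil_can, screwdriver, hammer, wrench, mug from where it was at the start of the episode above 0.04 m).
It also fails if it takes over 72 s, if anything falls off the work surface, if the arm or the gripper's body presses on something with over 40 N, if the wrist force passes 120 N, or if a joint passes its speed limit or range.

## Working session

There is one attempt and no reset: what is moved stays moved. The work goes in short steps, Python scripts to look and compute and a shell command to move; the robot and the scene stay as the last step left them, time stands still between calls to the robot, and variables do not carry over. Pictures are saved under pics/ and viewed, at most 10 in all, crops included, and the job is handed in when it is done.

```bash
ls; mkdir -p pics; python3 - <<'E'
from cell import monitor,cams,nets
import cv2
print(monitor.observe())
for c in("top","side"):
    p=cams.snapshot(c); cv2.imwrite(f"pics/{c}0.png",p["image"][:,:,::-1])
    print(c,p["mtx"].tolist(),p["R"].tolist(),p["t"].tolist())
    for n in "fixture stop_back stop_side corner tray push_block blank offcut_round offcut_square offcut_angle".split():
        print(n,[(round(float(d["p"]),2),[round(float(v)) for v in d["centre"]]) for d in nets.pinpoint(n,p)][:4])
E
```

```text
pics
{'t': 0.0, 'joint_pos': array([-1.42160898e+00,  4.91589888e-01,  1.55946396e+00, -4.35189060e-06,
        1.09168138e+00, -1.05626073e-01]), 'dq': array([-0.00146079, -0.00152109, -0.00180957,  0.00135595,  0.00095801,
       -0.00024619]), 'effort': array([-2.98380583e-03, -6.18443871e+01, -2.61590981e+01, -1.33375479e-04,
        3.89075372e-03, -2.63054176e-05]), 'ee_pos': array([ 157.51188604, -604.59198816,  230.70389521]), 'tool_rot': array([-3.14045604e+00, -1.16622989e-04,  2.54815360e-01]), 'wrist_force': array([0.6172525 , 0.22565751, 0.62955685]), 'ft_torque': array([0.01667094, 0.02432673, 0.00769823]), 'grasp_force': 0.0, 'width': 85.62230145093642}
top [[580.9822664500235, 0.0, 321.3061328917231], [0.0, 580.9822664500235, 237.64428857566355], [0.0, 0.0, 1.0]] [[0.009587824586791653, -0.9999538128743142, -0.0006676359890019568], [-0.9978650810616172, -0.009524658751872413, -0.06461084176477436], [0.06460149857073942, 0.0012856880575306817, -0.9979103132990625]] [-25.551793251859152, 556.0377449519251, 1750.5765068474889]
fixture [(0.67, [576, 19, 3]), (0.54, [776, 
[... 607 characters left out ...]
164332228, -0.6627204864492163, 0.008725272121456766], [-0.36419088306548175, 0.40043333732925007, -0.8408437090490382], [0.5537504620540412, -0.6328149012119366, -0.5412076556914757]] [388.7211190672461, 244.78881522410694, 821.9756373322781]
fixture [(0.88, [581, 14, 4])]
stop_back [(0.59, [653, 31, 51])]
stop_side [(0.64, [571, 108, 50])]
corner [(0.81, [631, 117, 52])]
tray [(0.75, [602, -127, 16])]
push_block [(0.89, [301, 260, 1]), (0.67, [435, 300, 0]), (0.55, [289, 402, -1])]
blank [(0.61, [602, 300, 2]), (0.61, [670, 420, -1])]
offcut_round [(0.7, [546, 18, 45])]
offcut_square [(0.52, [589, -35, 48]), (0.43, [603, 300, 4]), (0.27, [652, 31, 48])]
offcut_angle [(0.59, [618, -7, 53])]
```

View pics/top0.png

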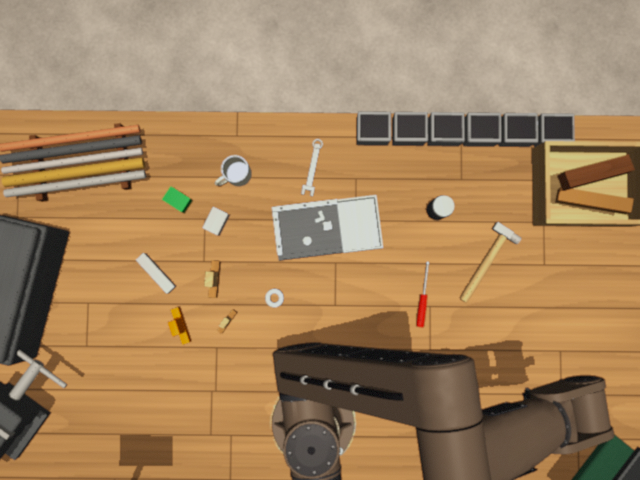

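View pics/side0.png

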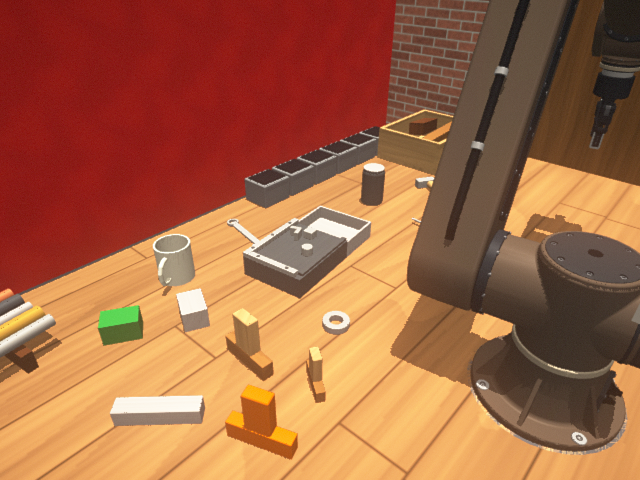

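Top view: the push-block candidates are orange at (179,325), small wood at (228,321) and larger wood at (211,279); I choose the larger wood one. The blank candidates are green at (177,199) and grey at (216,221); I choose the grey one. The fixture bed is at (308,232) with its tray to the right at (360,222). Next I fit the poses by silhouette and check the choices in a crop.

```bash
cat > h.py <<'E'
import numpy as np, cv2
from scipy.optimize import minimize
from cell import monitor,cams,nets
def proj(p,X):
    c=np.asarray(X,float)@p["R"].T+p["t"]; c=c@p["mtx"].T
    return c[:,:2]/c[:,2:]
def back(p,uv,z):
    uv=np.atleast_2d(uv); d=np.c_[uv,np.ones(len(uv))]@np.linalg.inv(p["mtx"]).T@p["R"]
    o=-p["R"].T@p["t"]; return o+d*((z-o[2])/d[:,2])[:,None]
def box(x0,x1,y0,y1,z0,z1): return np.array([[x,y,z] for x in(x0,x1) for y in(y0,y1) for z in(z0,z1)],float)
PB=[box(-56,56,-12,12,0,35),box(-22.5,22.5,-12,12,35,110)]
BL=[box(-36,36,-25,25,0,46)]
def place(B,x,y,a,z=0):
    c,s=np.cos(a),np.sin(a); return B@np.array([[c,s,0],[-s,c,0],[0,0,1]])+[x,y,z]
S=4
def sil(p,boxes,x,y,a,z=0):
    m=np.zeros((480*S,640*S),np.uint8)
    for B in boxes:
        h=cv2.convexHull(((proj(p,place(B,x,y,a,z))+.5)*S).astype(np.float32)).round().astype(int)
        cv2.fillConvexPoly(m,h,1)
    return cv2.resize(m.astype(np.float32),(640,480),interpolation=cv2.INTER_AREA)
def mask(p,name,uv):
    best=[d for d in nets.masks_of(name,p) if cv2.dilate(d["region"].astype(np.uint8),np.ones((7,7)))[int(uv[1]),int(uv[0])]]
    return best[0]["region"].astype(np.float32) if best else None
def fit(boxes,ms,x0,y0,z=0,angs=np.arange(0,np.pi,np.pi/12)):
    def f(v): return sum(np.abs(sil(p,boxes,v[0],v[1],v[2]/30,z)-m).sum()/m.sum() for p,m in ms)
    rs=sorted([(f([x0,y0,a*30]),a) for a in angs])[:3]
    r=[minimize(f,[x0,y0,a*30],method="Nelder-Mead",options=dict(initial_simplex=np.array([x0,y0,a*30])+np.array([[0,0,0],[6,0,0],[0,6,0],[0,0,4]]),xatol=.05,fatol=1e-3)) for _,a in rs]
    r=min(r,key=lambda q:q.fun); return [round(r.x[0],1),round(r.x[1],1),round(np.degrees(r.x[2]/30),2)],round(r.fun,3)
E
cat > /tmp/a.py <<'E'
from h import *
t=cams.snapshot("top");s=cams.snapshot("side")
for n,B,x,y,h in(("push_block",PB,431,301,20),("blank",BL,603,300,23)):
    ms=[]
    for p in(t,s):
        m=mask(p,n,proj(p,[[x,y,h]])[0]); print(n,None if m is None else m.sum())
        if m is not None: ms.append((p,m))
    print(fit(B,ms,x,y))
    for m in ms: print(' single',fit(B,[m],x,y))
g=t["image"].max(2); m=((g<100)).astype(np.uint8)
r=np.zeros_like(m); r[190:265,268:345]=1; m=cv2.morphologyEx(m*r,cv2.MORPH_OPEN,np.ones((3,3)))
_,l,st,_=cv2.connectedComponentsWithStats(m); k=1+st[1:,4].argmax(); ys,xs=np.where(l==k)
W=back(t,np.c_[xs,ys],50)[:,:2].astype(np.float32); print("bed",cv2.minAreaRect(W))
for p,nm in((t,"t"),(s,"s")):
    fx=np.radians(7.9)
    im=p["image"].copy()
    for B in(box(-65,65,-90,90,50,50),box(-75,75,-205,-90,45,45)):
        cv2.polylines(im,[cv2.convexHull((proj(p,place(B,578.5,16,fx))).astype(np.float32)).round().astype(int)],1,(255,0,0))
    c=im[150:340,150:400] if nm=="t" else im[190:460,80:390]
    c=cv2.resize(c,None,fx=800/c.shape[1]*.85,fy=800/c.shape[1]*.85,interpolation=cv2.INTER_CUBIC); cv2.imwrite(f"pics/c1{nm}.png",c[:600,:,::-1])
E
PYTHONPATH=. python3 /tmp/a.py
```

```text
Traceback (most recent call last):
  File "h.py", line 1, in <module>
    import numpy as np, cv2
ModuleNotFoundError: No module named 'cv2'
```

```bash
mv /tmp/a.py a.py; python3 a.py
```

```text
push_block 402.0
push_block 1858.0
([np.float64(429.3), np.float64(302.3), np.float64(-3.94)], np.float64(0.219))
 single ([np.float64(430.0), np.float64(302.8), np.float64(-3.68)], np.float64(0.156))
 single ([np.float64(428.3), np.float64(301.8), np.float64(-5.58)], np.float64(0.047))
blank 484.0
blank 1056.0
([np.float64(604.0), np.float64(298.6), np.float64(154.04)], np.float64(0.129))
 single ([np.float64(604.6), np.float64(300.2), np.float64(154.74)], np.float64(0.058))
 single ([np.float64(602.6), np.float64(298.6), np.float64(154.67)], np.float64(0.041))Traceback (most recent call last):
  File "a.py", line 12, in <module>
    _,l,st,_=cv2.connectedComponentsWithStats(m); k=1+st[1:,4].argmax(); ys,xs=np.where(l==k)
                                                      ~~~~~~~~~~~~~~~^^
ValueError: attempt to get argmax of an empty sequence
```

```bash
python3 - <<'E'
s=open('a.py').read().split('\n')
i=[k for k,l in enumerate(s) if l.startswith('g=t[')][0]
s[i]='im=t["image"].astype(int); g=im.max(2); print("bed px",im[245,290],im[215,290],im[222,360],im[190,250]); m=((g<(im[245,290].max()+im[222,360].max())/2)&(g-im.min(2)<40)).astype(np.uint8)'
open('b.py','w').write('\n'.join(s[:2]+s[i:]))
E
python3 b.py
```

```text
bed px [118 118 113] [115 115 109] [210 215 205] [201 150  89]
bed ((572.071533203125, 20.007583618164062), (146.54275512695312, 190.50772094726562), 7.426248550415039)
```

View pics/c1t.png

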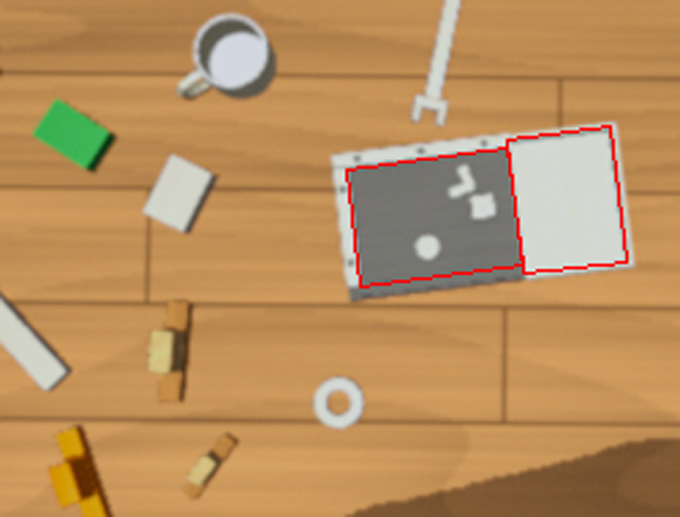

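View pics/c1s.png

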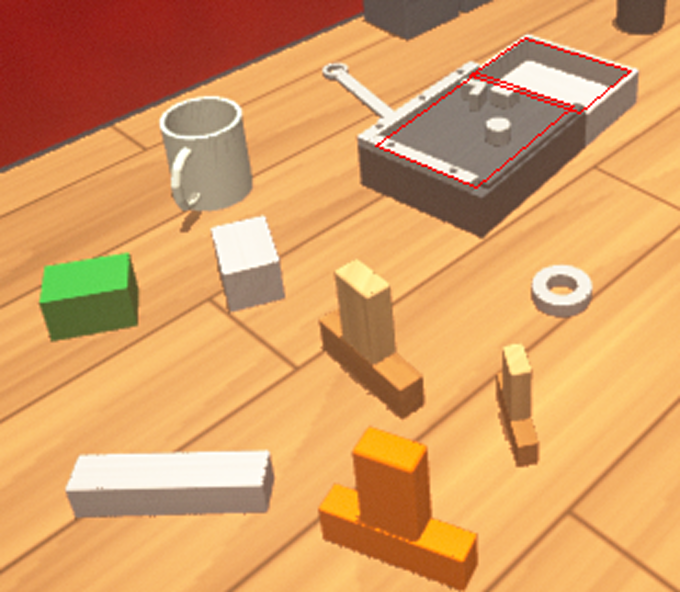

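The crops show the larger wood block upright at top-crop (170,350), clear of the orange and small ones. The grey blank is at (180,193). The red model outline of the fixture (578.5, 16, about 7.8°) matches the bed and tray. I now swing round the base toward the block.

```bash
cat > go.py <<'E'
# usage: go.py x y z yawdeg -> shift (units) and turn needed from the measured pose
import sys,numpy as np
from scipy.spatial.transform import Rotation as Ro
from cell import monitor
s=monitor.observe(); R=Ro.from_euler("xyz",s["tool_rot"])
x,y,z,a=map(float,sys.argv[1:5])
T=Ro.from_euler("xyz",[180,0,a],degrees=True)
print("t %.2f"%s["t"],"pos",s["ee_pos"].round(1),"rot",np.degrees(s["tool_rot"]).round(2),"w %.1f g %.1f"%(s["width"],s["grasp_force"]),"F",s["wrist_force"].round(1))
print("shift",(R.inv().apply(np.array([x,y,z])-s["ee_pos"])/50).round(3),"turn",np.degrees((R.inv()*T).as_rotvec()).round(2),"j6 %.2f"%s["joint_pos"][5])
E
python3 -m inch '4.17 -1.5 0 0 0 0 -1; 4.17 -1.5 0 0 0 0 -1; 4.17 -1.5 0 0 0 0 -1; 4.17 -1.5 0 0 0 0 -1; 4.17 -1.5 0 0 0 0 -1'
python3 -m inch '4.24 -2 0 0 0 0 -1; 4.24 -2 0 0 0 0 -1; 4.24 -2 0 0 0 0 -1; 4.24 -2 0 0 0 0 -1; 4.24 -2 0 0 0 0 -1'
python3 -m inch '2.66 -3.86 0 0 0 0 -1; 2.66 -3.86 0 0 0 0 -1; 2.66 -3.86 0 0 0 0 -1; 2.66 -3.86 0 0 0 0 -1; 2.66 -3.86 0 0 0 0 -1'
python3 -m inch '0.53 -4.41 0 0 0 0 -1; 0.53 -4.41 0 0 0 0 -1; 0.53 -4.41 0 0 0 0 -1; 0.53 -4.41 0 0 0 0 -1; 0.53 -4.41 0 0 0 0 -1'
python3 -m inch '-1.76 -4.43 0 0 0 0 -1; -1.76 -4.43 0 0 0 0 -1; -1.76 -4.43 0 0 0 0 -1; -1.76 -4.43 0 0 0 0 -1; -1.76 -4.43 0 0 0 0 -1'
python3 go.py 429.2 302.3 200 -5
```

```text
t: 2.0
ee_pos: [343.1, -477.3, 231.5]
tool_rot: [-3.142, -0.0, 0.257]
wrist_force: [-0.6, 0.7, -0.4]
width: 85.2
grasp_force: 0.0
t: 2.5
ee_pos: [522.4, -327.2, 231.4]
tool_rot: [3.141, -0.0, 0.256]
wrist_force: [-0.8, -0.6, 0.8]
width: 85.5
grasp_force: 0.0
t: 3.0
ee_pos: [601.1, -106.3, 231.4]
tool_rot: [-3.142, -0.0, 0.256]
wrist_force: [0.1, -0.2, -0.3]
width: 85.3
grasp_force: 0.0
t: 3.5
ee_pos: [569.5, 114.4, 231.5]
tool_rot: [-3.141, -0.0, 0.257]
wrist_force: [-0.7, -0.5, -0.3]
width: 85.4
grasp_force: 0.0
t: 4.0
ee_pos: [427.7, 304.8, 231.5]
tool_rot: [-3.141, -0.0, 0.256]
wrist_force: [0.8, 0.4, 0.1]
width: 85.6
grasp_force: 0.0
t 4.00 pos [427.7 304.8 231.5] rot [-1.7999e+02 -1.0000e-02  1.4650e+01] w 85.6 g 0.0 F [0.8 0.4 0.1]
shift [0.016 0.056 0.629] turn [-1.000e-02 -1.000e-02  1.965e+01] j6 1.81
```

```bash

python3 -m inch '0.016 0.056 0.6 0 0 8 -1; 0.016 0.056 0.6 0 0 16 -1; 0.016 0.056 0.6 0 0 19.65 -1; 0.016 0.056 0.6 0 0 19.65 -1; 0.016 0.056 0.6 0 0 19.65 -1' >/dev/null
python3 -m inch '0 0 0.6 0 0 0 -1; 0 0 1.2 0 0 0 -1; 0 0 1.9 0 0 0 -1; 0 0 2.5 0 0 0 -1; 0 0 2.84 0 0 0 -1'
python3 -m inch '0 0 0 0 0 0 -1; 0 0 0 0 0 0 1; 0 0 0 0 0 0 1; 0 0 0 0 0 0 1; 0 0 0 0 0 0 1'
python3 -m inch '0 0 0 0 0 0 1; 0 0 0 0 0 0 1; 0 0 0 0 0 0 1; 0 0 0 0 0 0 1; 0 0 0 0 0 0 1'
python3 go.py 429.2 302.3 58 -5
python3 - <<'E'
from h import *
a=monitor.observe()["ee_pos"]
t=cams.snapshot("top");s=cams.snapshot("side")
cv2.imwrite("pics/g.png",s["image"][230:430,130:350,::-1].repeat(2,0).repeat(2,1))
E
```

```text
t: 5.0
ee_pos: [430.5, 300.1, 57.3]
tool_rot: [3.14, 0.002, -0.086]
wrist_force: [-0.8, 0.5, 1.4]
width: 85.7
grasp_force: 0.0
t: 5.5
ee_pos: [431.3, 300.7, 60.1]
tool_rot: [-3.141, -0.001, -0.088]
wrist_force: [-0.8, 0.1, 0.7]
width: 28.2
grasp_force: 0.0
t: 6.0
ee_pos: [431.3, 300.6, 60.0]
tool_rot: [-3.141, -0.001, -0.088]
wrist_force: [-0.4, -0.6, 6.3]
width: 23.3
grasp_force: 62.0
t 6.00 pos [431.3 300.6  60. ] rot [-1.7997e+02 -6.0000e-02 -5.0500e+00] w 23.3 g 62.0 F [-0.4 -0.6  6.3]
shift [-0.044 -0.03   0.039] turn [-0.03 -0.06 -0.05] j6 2.14
```

View pics/g.png

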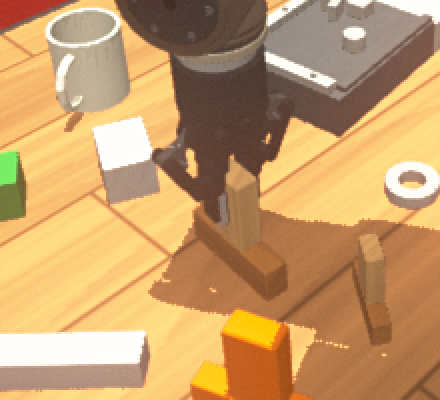

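The side picture shows the fingers on the upright grip of the wood block at (240,200), with the block standing level. Next I lift and carry it to the bed.

```bash

python3 -m inch '0 0 -0.4 0 0 0 1; 0 0 -1 0 0 0 1; 0 0 -1.7 0 0 0 1; 0 0 -2.3 0 0 0 1; 0 0 -2.6 0 0 0 1'
python3 -m inch '0.3 0.4 0 0 0 -2 1; 0.8 1.1 0 0 0 -5 1; 1.4 1.9 0 0 0 -8 1; 1.9 2.6 0 0 0 -11 1; 2.4 3.2 0 0 0 -12.8 1' >/dev/null
python3 -m inch '0 0 0 0 0 0 1; 0 0 0 0 0 0 1; 0 0 0 0 0 0 1; 0 0 0 0 0 0 1; 0 0 0 0 0 0 1' >/dev/null
python3 go.py 572.6 73.5 190 7.8
```

```text
t: 6.6
ee_pos: [431.4, 300.8, 191.9]
tool_rot: [-3.14, -0.003, -0.088]
wrist_force: [-0.5, 0.7, -2.3]
width: 23.1
grasp_force: 61.0
t 7.60 pos [536.  131.4 189.4] rot [179.99  -0.     7.82] w 23.6 g 61.0 F [-0.4 -0.4 -0.7]
shift [ 0.567  1.247 -0.012] turn [ 0.01 -0.    0.02] j6 1.56
```

```bash

python3 -m inch '0.2 0.4 0 0 0 0 1; 0.4 0.9 0 0 0 0 1; 0.567 1.247 0 0 0 0 1; 0.567 1.247 0.6 0 0 0 1; 0.567 1.247 1.24 0 0 0 1' >/dev/null
python3 -m inch '0 0 0 0 0 0 1; 0 0 0 0 0 0 1; 0 0 0 0 0 0 1; 0 0 0 0 0 0 1; 0 0 0 0 0 0 1' >/dev/null
python3 go.py 572.6 73.5 112 7.8
cat > c.py <<'E'
from h import *
fx=(578.5,16,np.radians(7.8))
s0=monitor.observe();e=s0["ee_pos"];yaw=s0["tool_rot"][2]
bx=e[:2]+np.array([np.cos(yaw),np.sin(yaw)])*-2
out=[]
for n,(u0,u1,v0,v1) in(("side",(215,395,180,310)),("top",(255,400,180,280))):
    p=cams.snapshot(n); im=cv2.resize(p["image"][v0:v1,u0:u1],None,fx=4,fy=4,interpolation=cv2.INTER_CUBIC)
    def dr(B,col): cv2.polylines(im,[((cv2.convexHull(B.astype(np.float32)).reshape(-1,2)-[u0,v0]+.5)*4).round().astype(int)],1,col)
    for B in(box(-65,65,-90,90,50,50),box(-75,75,-205,-90,45,45)): dr(proj(p,place(B,*fx)),(255,0,0))
    for B in PB: dr(proj(p,place(B,bx[0],bx[1],yaw,e[2]-60)),(0,255,255))
    cv2.imwrite(f"pics/{n}_{s0['t']:.1f}.png",im[:600,:800,::-1]); print(f"pics/{n}_{s0['t']:.1f}.png")
E
python3 c.py
```

```text
t 8.60 pos [573.3  72.7 128.3] rot [ 1.7998e+02 -1.0000e-01  7.7600e+00] w 23.3 g 60.9 F [-0.1 -0.5 -0.9]
shift [-0.012 -0.017  0.327] turn [ 0.02 -0.1  -0.04] j6 1.45
pics/side_8.6.png
pics/top_8.6.png
```

View pics/side_8.6.png

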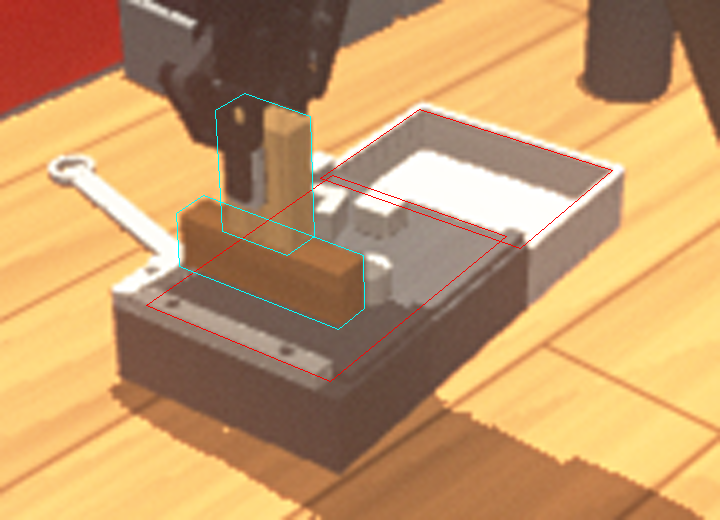

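The block sits between the +y stop and the round offcut (at 375,278), and the overlay agrees. I lower it until the foot is about 1 mm over the bed.

```bash

python3 -m inch '0 0 0.1 0 0 0 1; 0 0 0.2 0 0 0 1; 0 0 0.3 0 0 0 1; 0 0 0.34 0 0 0 1; 0 0 0.34 0 0 0 1'
python3 go.py 572.6 73.5 111 7.8
```

```text
t: 9.2
ee_pos: [572.9, 72.6, 110.1]
tool_rot: [3.142, 0.0, 0.135]
wrist_force: [0.0, -0.6, -0.2]
width: 23.4
grasp_force: 61.0
t 9.20 pos [572.9  72.6 110.1] rot [1.80e+02 2.00e-02 7.75e+00] w 23.4 g 61.0 F [ 0.  -0.6 -0.2]
shift [-0.003 -0.019 -0.019] turn [ 0.    0.02 -0.05] j6 1.45
```

```bash

python3 -m inch '0 0.2 0 0 0 0 1; 0 0.4 0 0 0 0 1; 0 0.6 0 0 0 0 1; 0 0.8 0 0 0 0 1; 0 1 0 0 0 0 1'
python3 -m inch '0 0.2 0 0 0 0 1; 0 0.4 0 0 0 0 1; 0 0.6 0 0 0 0 1; 0 0.8 0 0 0 0 1; 0 1 0 0 0 0 1'
python3 -m inch '0 0.2 0 0 0 0 1; 0 0.4 0 0 0 0 1; 0 0.6 0 0 0 0 1; 0 0.8 0 0 0 0 1; 0 0.95 0 0 0 0 1'
python3 go.py 592.7 -88 111 7.8
python3 c.py
```

```text
t: 9.7
ee_pos: [579.8, 21.9, 110.2]
tool_rot: [3.141, -0.0, 0.135]
wrist_force: [0.7, -0.1, -1.8]
width: 23.3
grasp_force: 61.1
t: 10.2
ee_pos: [586.5, -27.3, 110.3]
tool_rot: [3.142, 0.0, 0.135]
wrist_force: [-0.1, 1.3, -1.4]
width: 23.5
grasp_force: 61.1
t: 10.7
ee_pos: [593.0, -74.6, 110.3]
tool_rot: [3.141, -0.0, 0.135]
wrist_force: [-0.2, -0.4, -1.7]
width: 23.2
grasp_force: 61.2
t 10.70 pos [593.  -74.6 110.3] rot [179.99  -0.     7.74] w 23.2 g 61.2 F [-0.2 -0.4 -1.7]
shift [-0.042  0.266 -0.014] turn [ 0.01 -0.   -0.06] j6 1.20
pics/side_10.7.png
pics/top_10.7.png
```

```bash

python3 -m inch '0 0.15 0 0 0 0 1; 0 0.3 0 0 0 0 1; 0 0.3 0 0 0 0 1; 0 0.3 0 0 0 0 1; 0 0.3 0 0 0 0 1'
python3 c.py
```

```text
t: 11.3
ee_pos: [594.8, -88.2, 110.3]
tool_rot: [-3.142, 0.0, 0.135]
wrist_force: [0.2, -0.7, -1.0]
width: 23.2
grasp_force: 61.2
pics/side_11.3.png
pics/top_11.3.png
```

```bash
ls -t pics | head -2
```

```text
top_11.3.png
side_11.3.png
```

View pics/side_11.3.png

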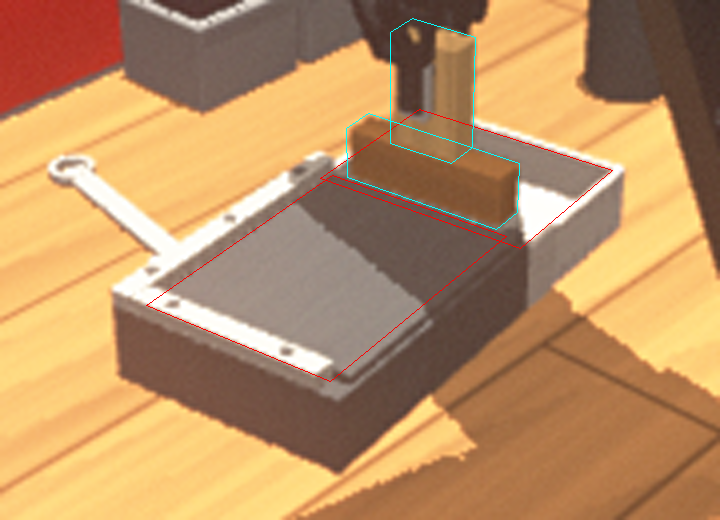

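The bed is clear, with the block's foot past the -y edge at (430,175). I lift the block and carry it back to its starting spot.

```bash

python3 -m inch '0 0 -0.4 0 0 0 1; 0 0 -0.9 0 0 0 1; 0 0 -1.4 0 0 0 1; 0 0 -1.8 0 0 0 1; 0 0 -1.8 0 0 0 1'
python3 -m inch '-0.4 -0.8 0 0 0 0 1; -0.8 -1.6 0 0 0 2 1; -1.2 -2.4 0 0 0 5 1; -1.6 -3.2 0 0 0 8 1; -2 -4 0 0 0 11 1' >/dev/null
python3 -m inch '0 0 0 0 0 0 1; 0 0 0 0 0 0 1; 0 0 0 0 0 0 1; 0 0 0 0 0 0 1; 0 0 0 0 0 0 1' >/dev/null
python3 go.py 431.3 300.6 190 -5
python3 - <<'E'
from h import *
for c in("top","side"):
    p=cams.snapshot(c)
    im=p["image"]
    for n in "offcut_round offcut_square offcut_angle".split():
        print(c,n,[(round(float(d["p"]),2),[round(float(v)) for v in d["centre"]]) for d in nets.pinpoint(n,p)][:3])
    if c=="top": a=cv2.resize(im[185:265,260:400],None,fx=5,fy=5,interpolation=cv2.INTER_CUBIC); cv2.imwrite("pics/tray.png",a[:,:,::-1])
E
```

```text
t: 11.9
ee_pos: [595.8, -88.4, 202.9]
tool_rot: [3.14, -0.004, 0.136]
wrist_force: [-0.2, 0.0, -1.7]
width: 23.2
grasp_force: 61.2
t 12.90 pos [469.2  95.5 200. ] rot [ 1.7999e+02  2.0000e-02 -3.3200e+00] w 23.3 g 61.1 F [ 0.   0.  -0.4]
shift [-0.994 -4.05   0.199] turn [0.01 0.02 1.68] j6 1.69
top offcut_round [(0.47, [564, -113, 25])]
top offcut_square [(0.54, [596, -105, 26]), (0.49, [653, 33, 51])]
top offcut_angle [(0.69, [576, 17, 3]), (0.59, [564, -113, 29]), (0.56, [632, -93, 31])]
side offcut_round [(0.41, [564, -113, 21])]
side offcut_square [(0.4, [593, -99, 24])]
side offcut_angle [(0.18, [631, 118, 53])]
```

View pics/tray.png

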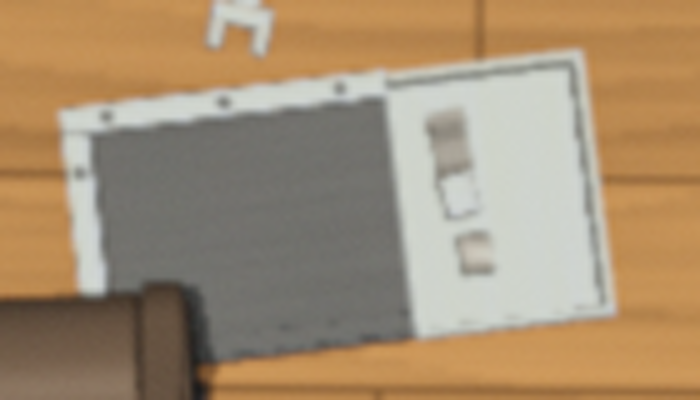

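All three offcuts lie in the tray: angle at (450,140), square at (460,195) and round at (475,253). Now I put the block down.

```bash

python3 -m inch '-0.2 -0.8 0 0 0 1.7 1; -0.4 -1.6 0 0 0 1.7 1; -0.6 -2.4 0 0 0 1.7 1; -0.8 -3.2 0 0 0 1.7 1; -0.994 -4.05 0 0 0 1.7 1' >/dev/null
python3 -m inch '0 0 0.5 0 0 0 1; 0 0 1 0 0 0 1; 0 0 1.5 0 0 0 1; 0 0 2 0 0 0 1; 0 0 2.5 0 0 0 1' >/dev/null
python3 -m inch '0 0 0.1 0 0 0 1; 0 0 0.1 0 0 0 1; 0 0 0.1 0 0 0 1; 0 0 0.1 0 0 0 1; 0 0 0.1 0 0 0 1'
python3 go.py 431.3 300.6 60 -5
```

```text
t: 14.8
ee_pos: [431.0, 301.4, 71.2]
tool_rot: [-3.141, -0.001, -0.086]
wrist_force: [0.6, -0.8, -1.6]
width: 23.4
grasp_force: 61.1
t 14.80 pos [431.  301.4  71.2] rot [-1.7996e+02 -8.0000e-02 -4.9500e+00] w 23.4 g 61.1 F [ 0.6 -0.8 -1.6]
shift [0.007 0.016 0.224] turn [-0.04 -0.08  0.05] j6 2.14
```

```bash

python3 -m inch '0 0 0.1 0 0 0 1; 0 0 0.18 0 0 0 1; 0 0 0.22 0 0 0 1; 0 0 0.22 0 0 0 1; 0 0 0.22 0 0 0 1'
python3 -m inch '0 0 0 0 0 0 1; 0 0 0.01 0 0 0 1; 0 0 0.01 0 0 0 1; 0 0 0.01 0 0 0 1; 0 0 0.01 0 0 0 1'
```

```text
t: 15.3
ee_pos: [430.7, 301.6, 59.8]
tool_rot: [-3.141, -0.001, -0.086]
wrist_force: [-3.4, 1.2, 11.2]
width: 23.6
grasp_force: 62.7
t: 15.8
ee_pos: [430.7, 301.6, 59.8]
tool_rot: [-3.141, -0.001, -0.086]
wrist_force: [-6.5, -0.7, 18.0]
width: 23.2
grasp_force: 63.7
```

```bash

python3 -m inch '0 0 -0.02 0 0 0 -1; 0 0 -0.02 0 0 0 -1; 0 0 -0.02 0 0 0 -1; 0 0 -0.02 0 0 0 -1; 0 0 -0.02 0 0 0 -1'
python3 -m inch '0 0 -0.3 0 0 0 -1; 0 0 -0.8 0 0 0 -1; 0 0 -1.5 0 0 0 -1; 0 0 -2.2 0 0 0 -1; 0 0 -2.8 0 0 0 -1'
python3 -m inch '1 0 0 0 0 5 -1; 2 0 0 0 0 10 -1; 3 0 0 0 0 15 -1; 3.4 0 0 0 0 20.5 -1; 3.4 0.2 0 0 0 20.5 -1'
python3 go.py 604 299.5 150 -25.5
python3 - <<'E'
from h import *
for c in("top","side"):
    p=cams.snapshot(c)
    m=mask(p,"push_block",proj(p,[[430,302,20]])[0])
    if m is not None: print(c,fit(PB,[(p,m)],430,302,angs=[-.09]))
    m=mask(p,"blank",proj(p,[[604,300,23]])[0])
    if m is not None: print(c,'blank',m.sum(),fit(BL,[(p,m)],604,300,angs=[2.69]))
    if c=="side": cv2.imwrite("pics/rel.png",p["image"][190:460,80:390,::-1].repeat(2,0).repeat(2,1))
E
```

```text
t: 16.3
ee_pos: [430.6, 301.2, 59.6]
tool_rot: [3.141, 0.0, -0.087]
wrist_force: [-0.4, -0.7, 0.4]
width: 85.8
grasp_force: 0.0
t: 16.8
ee_pos: [430.6, 301.3, 201.4]
tool_rot: [-3.141, -0.001, -0.086]
wrist_force: [-0.4, 0.2, -0.0]
width: 85.5
grasp_force: 0.0
t: 17.3
ee_pos: [601.3, 276.3, 198.6]
tool_rot: [3.141, 0.0, -0.448]
wrist_force: [-1.2, 0.3, -0.1]
width: 85.4
grasp_force: 0.0
t 17.30 pos [601.3 276.3 198.6] rot [179.99   0.   -25.67] w 85.4 g 0.0 F [-1.2  0.3 -0.1]
shift [-0.153 -0.442  0.971] turn [ 0.01  0.   -0.17] j6 2.35
side ([np.float64(428.6), np.float64(300.9), np.float64(-6.22)], np.float64(0.094))
side blank 1040.0 ([np.float64(602.8), np.float64(298.8), np.float64(153.66)], np.float64(0.047))
```

View pics/rel.png

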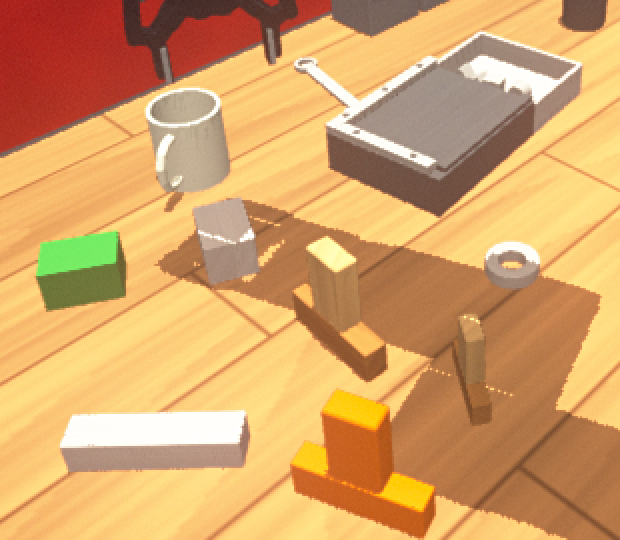

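The push block stands upright and released at (335,310), and the offcuts are in the tray at (500,75). The blank at (225,240) is free to grasp.

```bash

python3 -m inch '-0.15 -0.44 0 0 0 -0.1 -1; -0.15 -0.44 0.5 0 0 -0.1 -1; -0.15 -0.44 1.2 0 0 -0.1 -1; -0.15 -0.44 1.9 0 0 -0.1 -1; -0.15 -0.44 2.5 0 0 -0.1 -1'
python3 -m inch '0 0 0.4 0 0 0 -1; 0 0 0.7 0 0 0 -1; 0 0 1.0 0 0 0 -1; 0 0 1.0 0 0 0 -1; 0 0 1.0 0 0 0 -1'
python3 go.py 604 299.5 22 -25.5
```

```text
t: 18.1
ee_pos: [600.9, 300.3, 73.6]
tool_rot: [3.141, 0.0, -0.441]
wrist_force: [1.2, -0.2, 0.1]
width: 85.5
grasp_force: 0.0
t: 18.6
ee_pos: [602.0, 299.9, 25.2]
tool_rot: [-3.141, -0.0, -0.442]
wrist_force: [-0.4, -0.1, 0.7]
width: 85.3
grasp_force: 0.0
t 18.60 pos [602.  299.9  25.2] rot [-1.7998e+02 -3.0000e-02 -2.5340e+01] w 85.3 g 0.0 F [-0.4 -0.1  0.7]
shift [ 0.039 -0.009  0.065] turn [-0.02 -0.03  0.16] j6 2.38
```

```bash

python3 -m inch '0.03 0 0.05 0 0 0 -1; 0.03 0 0.05 0 0 0 -1; 0.03 0 0.05 0 0 0 1; 0.03 0 0.05 0 0 0 1; 0.03 0 0.05 0 0 0 1'
python3 -m inch '0 0 0 0 0 0 1; 0 0 0 0 0 0 1; 0 0 0 0 0 0 1; 0 0 0 0 0 0 1; 0 0 0 0 0 0 1'
python3 go.py 604 299.5 22 -25.5
python3 -m inch '0 0 -0.4 0 0 0 1; 0 0 -0.9 0 0 0 1; 0 0 -1.6 0 0 0 1; 0 0 -2.3 0 0 0 1; 0 0 -2.6 0 0 0 1'
python3 go.py 570 80 150 7.8
```

```text
t: 19.1
ee_pos: [603.5, 299.2, 22.9]
tool_rot: [-3.141, -0.001, -0.443]
wrist_force: [-0.4, 0.3, -3.4]
width: 49.1
grasp_force: 63.1
t: 19.6
ee_pos: [603.5, 299.2, 22.8]
tool_rot: [-3.141, -0.001, -0.442]
wrist_force: [-1.0, 0.4, 5.2]
width: 48.6
grasp_force: 64.2
t 19.60 pos [603.5 299.2  22.8] rot [-1.7997e+02 -4.0000e-02 -2.5350e+01] w 48.6 g 64.2 F [-1.   0.4  5.2]
shift [ 0.007 -0.009  0.016] turn [-0.03 -0.04  0.15] j6 2.38
t: 20.1
ee_pos: [603.8, 299.3, 154.9]
tool_rot: [-3.139, -0.002, -0.442]
wrist_force: [0.6, -0.0, -2.9]
width: 49.0
grasp_force: 63.7
t 20.10 pos [603.8 299.3 154.9] rot [-1.7988e+02 -1.2000e-01 -2.5350e+01] w 49.0 g 63.7 F [ 0.6 -0.  -2.9]
shift [1.267 4.254 0.092] turn [ -0.08  -0.16 -33.15] j6 2.38
```

```bash

python3 -m inch '0.3 0.8 0 0 0 -7 1; 0.6 1.6 0 0 0 -14 1; 0.9 2.4 0 0 0 -21 1; 1.2 3.2 0 0 0 -28 1; 1.5 4.0 0 0 0 -33 1' >/dev/null
python3 -m inch '0 0 0 0 0 0 1; 0 0 0 0 0 0 1; 0 0 0 0 0 0 1; 0 0 0 0 0 0 1; 0 0 0 0 0 0 1' >/dev/null
python3 go.py 582.3 62 85 7.8
```

```text
t 21.10 pos [585.2  87.2 152. ] rot [1.80e+02 2.00e-02 7.72e+00] w 49.0 g 63.9 F [-0.6 -0.1 -4. ]
shift [-0.125  0.491  1.34 ] turn [ 0.    0.02 -0.08] j6 1.47
```

```bash

python3 -m inch '-0.12 0.49 0 0 0 0 1; -0.12 0.49 0.3 0 0 0 1; -0.12 0.49 0.7 0 0 0 1; -0.12 0.49 1.1 0 0 0 1; -0.12 0.49 1.34 0 0 0 1'
python3 -m inch '0 0 0 0 0 0 1; 0 0 0.1 0 0 0 1; 0 0 0.18 0 0 0 1; 0 0 0.18 0 0 0 1; 0 0 0.18 0 0 0 1'
python3 go.py 582.3 62 73 7.8
```

```text
t: 21.6
ee_pos: [582.2, 61.7, 83.9]
tool_rot: [-3.142, 0.001, 0.134]
wrist_force: [0.3, -0.3, -3.3]
width: 49.1
grasp_force: 64.0
t: 22.1
ee_pos: [582.8, 61.2, 76.6]
tool_rot: [3.141, -0.001, 0.134]
wrist_force: [-0.3, 0.2, -3.4]
width: 48.8
grasp_force: 64.1
t 22.10 pos [582.8  61.2  76.6] rot [ 1.7999e+02 -3.0000e-02  7.6500e+00] w 48.8 g 64.1 F [-0.3  0.2 -3.4]
shift [-0.008 -0.018  0.073] turn [ 0.01 -0.03 -0.15] j6 1.43
```

```bash
python3 - <<'E'
from h import *
s0=monitor.observe();e=s0["ee_pos"];yaw=s0["tool_rot"][2]
u0,v0,u1,v1=215,180,395,310
p=cams.snapshot("side"); im=cv2.resize(p["image"][v0:v1,u0:u1],None,fx=4,fy=4,interpolation=cv2.INTER_CUBIC)
def dr(B,col): cv2.polylines(im,[((cv2.convexHull(B.astype(np.float32)).reshape(-1,2)-[u0,v0]+.5)*4).round().astype(int)],1,col)
dr(proj(p,place(box(-65,65,-90,90,50,50),578.5,16,np.radians(7.8))),(255,0,0))
dr(proj(p,place(BL[0],e[0],e[1],yaw,e[2]-22.8)),(0,255,255))
cv2.imwrite("pics/bl.png",im[:,:,::-1])
E
```

```text
(no output)
```

View pics/bl.png

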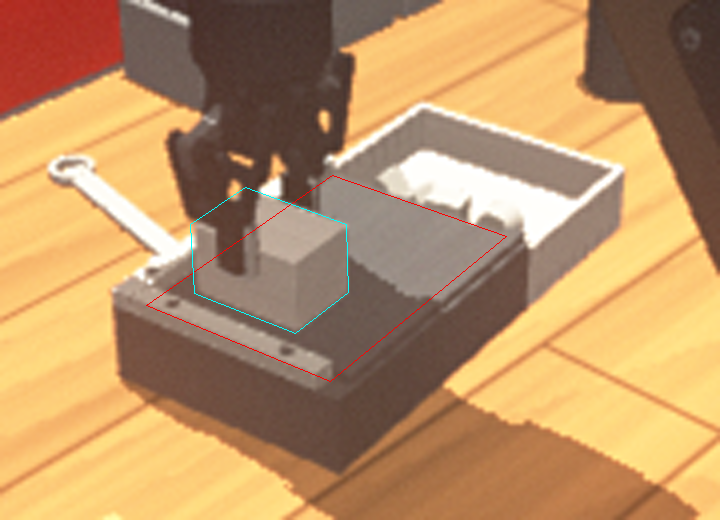

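The picture shows the blank square over the bed in the corner area, with its outline matching. I lower it onto the bed while watching the force.

```bash

python3 -m inch '0 0 0.03 0 0 0 1; 0 0 0.05 0 0 0 1; 0 0 0.06 0 0 0 1; 0 0 0.06 0 0 0 1; 0 0 0.06 0 0 0 1'
python3 -m inch '0 0 0.01 0 0 0 1; 0 0 0.01 0 0 0 1; 0 0 0.01 0 0 0 1; 0 0 0.01 0 0 0 1; 0 0 0.01 0 0 0 1'
```

```text
t: 22.65
ee_pos: [582.7, 61.1, 73.3]
tool_rot: [3.141, 0.0, 0.134]
wrist_force: [0.2, 0.3, -3.4]
width: 48.3
grasp_force: 64.1
t: 23.15
ee_pos: [582.7, 61.1, 72.8]
tool_rot: [3.141, -0.0, 0.133]
wrist_force: [-0.4, -0.2, -3.1]
width: 48.7
grasp_force: 64.2
```

Not in contact yet, so I lower in small steps.

```bash

python3 -m inch '0 0 0.01 0 0 0 1; 0 0 0.02 0 0 0 1; 0 0 0.02 0 0 0 1; 0 0 0.02 0 0 0 1; 0 0 0.02 0 0 0 1'
python3 -m inch '0 0 0.01 0 0 0 1; 0 0 0.01 0 0 0 1; 0 0 0.01 0 0 0 1; 0 0 0.01 0 0 0 1; 0 0 0.01 0 0 0 1'
```

```text
t: 23.65
ee_pos: [582.7, 61.1, 72.8]
tool_rot: [3.141, -0.001, 0.134]
wrist_force: [-4.1, 0.0, 9.6]
width: 48.7
grasp_force: 65.8
t: 24.15
ee_pos: [582.7, 61.1, 72.8]
tool_rot: [3.141, -0.001, 0.134]
wrist_force: [-5.4, -0.8, 16.0]
width: 48.9
grasp_force: 66.5
```

```bash

python3 -m inch '0.07 -0.07 -0.01 0 0 0 1; 0.14 -0.14 -0.01 0 0 0 1; 0.2 -0.2 -0.01 0 0 0 1; 0.26 -0.26 -0.01 0 0 0 1; 0.3 -0.3 -0.01 0 0 0 1'
python3 -m inch '0.02 0 0 0 0 0 1; 0.04 0 0 0 0 0 1; 0.06 0 0 0 0 0 1; 0.06 0 0 0 0 0 1; 0.06 0 0 0 0 0 1'
python3 -m inch '0.02 0 0 0 0 0 1; 0.04 0 0 0 0 0 1; 0.04 0 0 0 0 0 1; 0.04 0 0 0 0 0 1; 0.04 0 0 0 0 0 1'
python3 go.py 598.4 84.3 72.8 7.8
```

```text
t: 24.65
ee_pos: [596.1, 77.9, 72.8]
tool_rot: [3.141, -0.001, 0.134]
wrist_force: [-3.6, -2.6, 9.2]
width: 48.8
grasp_force: 65.7
t: 25.15
ee_pos: [598.7, 78.5, 72.8]
tool_rot: [3.141, -0.001, 0.134]
wrist_force: [-4.0, 0.2, 9.5]
width: 48.7
grasp_force: 65.7
t: 25.65
ee_pos: [600.6, 78.7, 72.8]
tool_rot: [3.141, -0.001, 0.134]
wrist_force: [-4.9, 0.1, 10.5]
width: 48.9
grasp_force: 65.8
t 25.65 pos [600.6  78.7  72.8] rot [ 1.7999e+02 -4.0000e-02  7.6500e+00] w 48.9 g 65.8 F [-4.9  0.1 10.5]
shift [-0.028 -0.116 -0.   ] turn [ 0.01 -0.04 -0.15] j6 1.46
```

```bash

python3 -m inch '0.02 0 0 0 0 0 1; 0.04 0 0 0 0 0 1; 0.04 0 0 0 0 0 1; 0.04 0 0 0 0 0 1; 0.04 0 0 0 0 0 1'
python3 -m inch '0.02 0 0 0 0 0 1; 0.03 0 0 0 0 0 1; 0.03 0 0 0 0 0 1; 0.03 0 0 0 0 0 1; 0.03 0 0 0 0 0 1'
```

```text
t: 26.15
ee_pos: [600.6, 78.8, 72.8]
tool_rot: [3.142, 0.004, 0.134]
wrist_force: [-14.2, -3.7, 17.7]
width: 48.9
grasp_force: 66.8
t: 26.65
ee_pos: [600.6, 78.8, 72.8]
tool_rot: [-3.141, 0.007, 0.134]
wrist_force: [-22.0, -5.2, 22.5]
width: 48.6
grasp_force: 67.4
```

X stop reached at about 18 N. Now the y direction.

```bash

python3 -m inch '0 -0.03 0 0 0 0 1; 0 -0.06 0 0 0 0 1; 0 -0.08 0 0 0 0 1; 0 -0.08 0 0 0 0 1; 0 -0.08 0 0 0 0 1'
python3 -m inch '0 -0.02 0 0 0 0 1; 0 -0.04 0 0 0 0 1; 0 -0.04 0 0 0 0 1; 0 -0.04 0 0 0 0 1; 0 -0.04 0 0 0 0 1'
python3 -m inch '0 -0.02 0 0 0 0 1; 0 -0.03 0 0 0 0 1; 0 -0.03 0 0 0 0 1; 0 -0.03 0 0 0 0 1; 0 -0.03 0 0 0 0 1'
```

```text
t: 27.15
ee_pos: [600.4, 81.2, 72.9]
tool_rot: [3.14, 0.007, 0.133]
wrist_force: [-22.0, -16.1, 23.3]
width: 49.3
grasp_force: 67.4
t: 27.65
ee_pos: [600.2, 82.7, 72.9]
tool_rot: [3.139, 0.007, 0.134]
wrist_force: [-21.8, -20.8, 23.0]
width: 49.0
grasp_force: 67.3
t: 28.15
ee_pos: [600.2, 82.8, 72.9]
tool_rot: [3.138, 0.007, 0.134]
wrist_force: [-20.6, -30.5, 23.4]
width: 48.6
grasp_force: 67.3
```

```bash

python3 -m inch '0 -0.02 0 0 0 0 1; 0 -0.02 0 0 0 0 1; 0 -0.02 0 0 0 0 1; 0 -0.02 0 0 0 0 1; 0 -0.02 0 0 0 0 1'
python3 -m inch '0 0 0 0 0 0 1; 0 0 0 0 0 0 1; 0 0 0 0 0 0 1; 0 0 0 0 0 0 1; 0 0 0 0 0 0 1'
python3 - <<'E'
from h import *
for c in("top","side"):
    p=cams.snapshot(c)
    for n in("blank","corner","stop_side","push_block","offcut_angle","offcut_square","offcut_round"): print(c,n,[(round(float(d["p"]),2),[round(float(v)) for v in d["centre"]]) for d in nets.pinpoint(n,p)][:4])
    m=mask(p,"blank",proj(p,[[600,83,85]])[0])
    if m is not None: print(m.sum(),fit(BL,[(p,m)],600,83,50,[.135]))
E
```

```text
t: 28.65
ee_pos: [600.2, 82.8, 72.9]
tool_rot: [3.137, 0.007, 0.134]
wrist_force: [-19.5, -36.8, 23.5]
width: 48.8
grasp_force: 67.3
t: 29.15
ee_pos: [600.2, 82.9, 72.9]
tool_rot: [3.137, 0.007, 0.134]
wrist_force: [-20.5, -37.4, 24.0]
width: 48.6
grasp_force: 67.3
top blank [(0.56, [667, 422, -1])]
top corner [(0.29, [634, -93, 32])]
top stop_side []
top push_block [(0.77, [428, 304, 1])]
top offcut_angle [(0.59, [633, -93, 27])]
top offcut_square [(0.58, [596, -103, 23]), (0.32, [581, 20, 2])]
top offcut_round [(0.47, [562, -112, 28]), (0.43, [389, -336, 0])]
side blank [(0.87, [667, 422, -1]), (0.83, [601, 82, 54])]
side corner [(0.77, [631, 115, 52]), (0.31, [578, 16, 0])]
side stop_side [(0.88, [569, 110, 51])]
side push_block [(0.94, [302, 262, 5]), (0.84, [434, 302, 1]), (0.58, [286, 403, 2]), (0.44, [581, 14, 4])]
side offcut_angle [(0.51, [631, -94, 33])]
side offcut_square [(0.22, [651, 31, 54])]
side offcut_round [(0.42, [564, -116, 25])]
661.0 ([np.float64(602.2), np.float64(78.9), np.float64(15.81)], np.float64(0.591))
```

```bash
python3 -c "
from cell import workorder; print(workorder.sign_off())"
```

```text
the job is handed in; nothing more can be done
None
```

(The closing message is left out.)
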